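# Set the paper stop of a trimmer

### The job

Set the paper stop of the paper trimmer: push the black upright stop along its rail with the fingertips until it clicks down into the notch of the clip with the round tab, and leave it there. Do not run it past that notch, do not lift the stop off its rail, and leave the other things on the table where they are.

Things in the scene. Friction and masses are not known exactly. Their poses are not given: they have to be found in the camera images.
- trimmer: Paper trimmer: fixed grey board, x -115 to +155 mm, y -230 to +230 mm, 18 mm thick. Origin at table height under the middle of its aluminium rail. The rail runs along the trimmer's y axis at x = 0: 400 mm long, 30 mm wide, top 30 mm above the table; end blocks 38 mm high. A steel strip and cutter head (54 mm high) lie along the edge at y -219 mm.
- stop_slide (a joint): Position (m) of the paper stop along the rail: the trimmer's y of its middle; 0 is the middle of the rail, range -0.175 to 0.175. It slides freely with about 1 N of friction and stays where it is left. It starts between the two clips.
- stop_lift (a joint): Height (m) by which the whole stop has been lifted off its rail: 0 in normal use. Its weight and a spring hold it down with about 15 N; a harder upward pull lifts it.
- stop_pin (a joint): Rise (m) of the stop's sprung steel index pin, whose round head (16 mm across) stands on top of the stop, 86 to 94 mm above the table when down: 0 on the plain rail and when dropped into a notch, about 0.003 on top of a clip's ridge. About 7 N press it down.
- stop_top (a point): Middle of the flat top of the paper stop, 84 mm above the table. The stop is a black upright block, 80 mm across the rail, 24 mm thick along it, from 36 to 84 mm above the table, on a low foot that reaches 22 mm to either side along the rail and up to 45 mm above the table. Push on a broad face, fingertips over 50 mm above the table to clear the foot.
- round_clip_notch (a point): Middle of the round-tabbed clip's notch, on the rail's top; y axis as the trimmer's. The stop is seated when its middle is over it and its pin has dropped. Pushing takes 3 to 8 N up the near ridge; past its top (some 10 mm short of the notch) the stop runs ahead of the finger by itself and the force dips to nothing. A further push meets an equal rise at the far ridge and runs past.
- round_clip: White clip fixed across the rail, 50 mm long along it, with a flat round tab 48 mm across lying on the board on the robot's side (its centre 54 mm from the rail's middle). Two rounded ridges 3 mm high, 11.5 mm to either side of the notch, cross the rail; nothing over 34 mm above the table. Origin at table height under the notch, 95 to 145 mm from the rail's middle, at either end.
- bar_clip_notch (a point): The notch of the other clip, which is alike but has a straight narrow bar as its tab (14 x 60 mm, pointing away from the rail on the robot's side). It is at the other end of the rail.
- stapler: Loose black and grey stapler, 100 mm long, 60 mm high, lying on the board beyond the rail. Origin: centre of its underside. To be left alone.
- eraser: Loose white eraser 22 x 50 x 13 mm on the board on the robot's side of the rail. Origin: centre of its underside. To be left alone.
- glue_stick: Loose white glue stick, 29 mm across, 85 mm tall, standing on the board beyond the rail. Origin: centre of its foot. To be left alone.
- tape_dispenser: Loose black tape dispenser, 160 mm long, 100 mm high, on the table to the left. Origin: centre of its underside. To be left alone.
- hole_punch: Loose black hole punch, 120 x 130 mm, 80 mm high, on the table to the right. Origin: centre of its underside. To be left alone.
- pen_cup: Loose dark metal cup, 80 mm across, 100 mm high, far left. Origin: centre of its foot. To be left alone.
- mug: Loose white mug, 80 mm across, 92 mm high, far right. Origin: centre of its foot. To be left alone.
Things that resemble listed ones, but are neither listed nor needed, are in the scene too. What is shaped like the round_clip but blue or green is not meant.

How it is judged:
At the end, for the whole second after the job is handed in: The paper stop rests in the notch of the clip with the round tab: its middle within 5 mm of the notch's middle along the rail, its pin dropped and the stop down on its rail to within 1.5 mm, and not moving (y of stop_top in the frame of round_clip_notch between -0.005 and 0.005 m and value of joint each of stop_pin, stop_lift below 0.0015 m and velocity of joint stop_slide between -0.01 and 0.01 m/s); the robot touches nothing.
It fails at once if the stop is lifted more than 10 mm off its rail (value of joint stop_lift above 0.01 m).
It fails at once if the stop is run more than 15 mm past the notch of the clip with the round tab ((y of round_clip_notch in the frame of trimmer above 0 m and y of stop_top in the frame of round_clip_notch above 0.015 m) or (y of round_clip_notch in the frame of trimmer below 0 m and y of stop_top in the frame of round_clip_notch below -0.015 m)).
It fails at once if another thing on the table is moved by more than 20 mm (distance of any of stapler, eraser, glue_stick, tape_dispenser, hole_punch, pen_cup, mug from where it was at the start of the episode above 0.02 m).
It also fails if it takes over 45 s, if anything falls off the work surface, if the arm or the gripper's body presses on something with over 40 N, if the wrist force passes 120 N, or if a joint passes its speed limit or range.

### The arm

A 7-joint arm with a two-finger parallel gripper is mounted at the origin on the work surface. World frame = base frame: x ahead of the robot, y to its left, z up, the work surface at z = 0. Lengths are in m, angles in rad, forces in N, time in s.
With the tool pointing down it reaches from about 0.35 to 0.9 m from the base axis. Payload 7.2 kg.
Tool frame: the origin (TCP) lies on the centre line of the jaws, within the pads' length; the fingertips stand 19 mm ahead of it and the grasp point (between the pads) is the TCP; z points along the fingers, y is the line along which they close (so a half turn about z gives the same grasp; the last joint's range is limited). The gripper opens to 88 mm and grips with 3 to 60 N. Pads are 20 mm wide; open, the fingers measure 115 mm over their backs; the gripper's body (75 mm by 178 mm) begins 61 mm behind the grasp point.
Start: joints at [-1.269, 0.411, -0.013, 1.596, 0.006, 1.134, -0.082], TCP at [0.226, 0.583, 0.242] pointing down, gripper open.
Joint ranges: [-2.95, 2.95], [-0.29, 1.99], [-1.47, 1.44], [0.14, 2.54], [-1.03, 4.17], [0.13, 1.85], [-2.86, 2.86]. Speed limits (rad/s): [2.39, 2.39, 3.01, 3.01, 3.14, 3.14, 3.14].

### API

Orientations are given as a rotation vector (axis times angle).
In Python, from cell import env gives the robot as it stands.
- The arm moves only by the tool send_rows, never from a script. Its argument "plan" is a list of rows, each a list of 3 entries, a list of its own where there are three numbers: the shift along the tool's x, y, z scaled (see below), then the turn, a rotation vector about the tool's x, y, z scaled (see below), then the opening, from -1 (shut) to 1 (fully open). A call has 1 to 20 rows; each row is the pose to reach, as a shift and turn from the pose commanded when the call began, along the tool's axes at that moment; what a row does not reach only later rows make up. The controller multiplies each number of a shift by 100 mm and each number of a turn by 120 degrees. A row lasts 1/10 s, in which the tool goes at most 50 mm and 8.59 degrees, less where a joint would pass 70% of its speed; a pose out of reach is approached as far as the arm can. A call with a number of a shift or a turn outside -1 to 1 is refused whole. A call with a gripper value outside its range is refused whole. The fingers move at their own pace and stop on an object; "grip_force" is the grip in N (left out, the last holds). Time passes only in rows, so rows that repeat a pose let the fingers close. It gives the time, the measured TCP pose, the force, the opening and the grip force at its end, in the units of the state.
- env.observe(): the state, without advancing time (a new reading comes with each control period).
- env.snapshot(name): name is "scene" or "side" or "wrist"; returns a dict with "pixels" (400x640x3 uint8, red, green, blue), "camera_matrix" (3x3 intrinsics, pixels), "cam_to_world" (4x4, takes a point from camera to world coordinates). Camera axes: x right, y down, z forward; pixel columns grow to the right and rows downward; lengths in m; the calibration is good to about 2 mm. A picture is of the moment at which its call begins. There is no depth.
- env.finish_job(): hands the job in; it is judged then, once.
Trained networks look in a picture, given as the dict that the camera call returned (one of the last four; its "shot" number tells which), for a name from the list of things; names that differ only in an ending like _2 or _b are one class to them, and where a whole thing is asked for, a point or a joint stands for the part that bears it (a point fixed in the world has none). Each returns a list of dicts, best first, with "p" (0 to 1); they miss things now and then, are a little off and sometimes report something else, mostly with a low value. They report only what shows in the picture. A call takes as long as a camera call. They do not tell look-alikes from the thing itself.
- env.search_frame(picture, target): "box" ([left, top, right, bottom] as shares, 0 to 1, of the picture: columns of its width, rows of its height, round what is visible of it).
- env.silhouettes(picture, target): "mask" (400x640 bool, what is visible of it) and "box" ([left, top, right, bottom] as shares, 0 to 1, of the picture: columns of its width, rows of its height, round what is visible of it).
- env.place_of(picture, target): "point" ([column, row] as shares, 0 to 1, of the picture: columns of its width, rows of its height: a listed point, or the origin of a listed thing).
The state is a dict: "t": time; "joint_positions": joint angles; "joint_vel": joint speeds; "tau": joint torques, N m; "eef_pos": TCP position; "tcp_rot": TCP orientation; "wrist_force": force on the tool from outside, world axes, zero at the start; "torque": the same for the moment, N m; "finger_gap": finger opening in m; "grip_force": force on a finger pad.
Only numpy, scipy, OpenCV 4.12 (cv2) and the standard library are available. Lean on these libraries where they do the work, as an engineer would, in place of code of your own. Each camera call takes 0.05 s, during which the arm holds its last target. There are 200 camera calls.

## Working session

There is one attempt and no reset: what is moved stays moved. The work goes in short steps, Python scripts to look and compute and a tool call to move; the robot and the scene stay as the last step left them, time stands still between calls to the robot, and variables do not carry over. Pictures are saved under pics/ and viewed, at most 10 in all, crops included, and the job is handed in when it is done.

Besides the shell and the picture viewer there is one more tool, called after "Request:" in YAML: its name, and indented under it one key for each argument. send_rows: Moves the arm, as the interface text tells. Its arguments: {"type":"object","properties":{"plan":{"type":"array","items":{"type":"array"}},"grip_force":{"type":"number"}},"required":["plan"]}

```bash
mkdir -p pics
cat > h.py <<'E'
from cell import env
import numpy as np, cv2
def ray(s,uv,z):
    K=np.array(s["camera_matrix"]);T=np.array(s["cam_to_world"])
    d=T[:3,:3]@np.linalg.solve(K,[uv[0],uv[1],1]);o=T[:3,3]
    return o+d*(z-o[2])/d[2]
def save(s,n): cv2.imwrite(f"pics/{n}.png",s["pixels"][:,:,::-1])
E
python3 - <<'E'
from h import *
np.set_printoptions(precision=4,suppress=True)
o=env.observe();print(o['t'],o['eef_pos'],o['tcp_rot'],o['wrist_force'],o['finger_gap'])
ims=[]
for c in("scene","side"):
    s=env.snapshot(c);ims.append(s["pixels"])
    for t,z in(("trimmer",0),("stop_top",.084),("round_clip_notch",.03),("bar_clip_notch",.03),("round_clip",0),("eraser",.018),("stapler",.018),("glue_stick",.018)):
        for r in env.place_of(s,t)[:3]:
            uv=np.array(r["point"])*[640,400];print(c,t,round(r["p"],2),uv,ray(s,uv,z))
    save(s,c+"0")
E
```

```text
0.0 [0.2258 0.5823 0.2408] [-0.5775 -3.0879  0.0025] [-0.2617 -0.4714 -0.0491] 0.08775659459126371
scene trimmer 0.98 [294.784 207.92 ] [ 0.5693 -0.0768  0.    ]
scene stop_top 0.94 [297.088 181.2  ] [ 0.5544 -0.053   0.084 ]
scene round_clip_notch 0.97 [400.32 240.  ] [0.8821 0.0455 0.03  ]
scene round_clip_notch 0.69 [378.816 166.52 ] [0.6206 0.2333 0.03  ]
scene round_clip_notch 0.67 [263.488 165.6  ] [ 0.3738 -0.0488  0.03  ]
scene bar_clip_notch 0.6 [256.512 214.6  ] [ 0.5436 -0.1972  0.03  ]
scene round_clip 0.77 [397.824 247.32 ] [0.8803 0.0427 0.    ]
scene round_clip 0.75 [311.296 156.88 ] [0.4099 0.124  0.    ]
scene round_clip 0.71 [329.92 190.8 ] [0.5808 0.0563 0.    ]
scene eraser 0.55 [281.472 189.12 ] [ 0.4916 -0.0667  0.018 ]
scene stapler 0.68 [328.  218.8] [ 0.6825 -0.0432  0.018 ]
scene stapler 0.52 [279.168 188.68 ] [ 0.4853 -0.0709  0.018 ]
scene stapler 0.45 [430.784 152.48 ] [0.6737 0.4353 0.018 ]
scene glue_stick 0.58 [282.88 239.68] [ 0.6617 -0.1929  0.018 ]
side trimmer 0.95 [309.184 227.68 ] [ 0.5712 -0.0679  0.    ]
side stop_top 0.58 [303.232 205.12 ] [ 0.5658 -0.0497  0.084 ]
side round_clip_notch 0.74 [230.72 217.08] [0.3999 0.1202 0.03  ]
side round_clip_notch 0.74 [254.72 249.2 ] [ 0.3672 -0.0574  0.03  ]
side round_clip_notch 0.64 [286.208 204.32 ] [0.573  0.0486 0.03  ]
side bar_clip_notch 0.64 [329.024 247.32 ] [ 0.5309 -0.2022  0.03  ]
side round_clip 0.87 [232.576 225.6  ] [0.3975 0.1129 0.    ]
side round_clip 0.78 [255.168 255.92 ] [ 0.3677 -0.0537  0.    ]
side round_clip 0.69 [350.592 179.2  ] [0.8702 0.0345 0.    ]
side eraser 0.45 [283.904 235.08 ] [ 0.4772 -0.0565  0.018 ]
side stapler 0.93 [326.784 206.2  ] [ 0.6746 -0.0417  0.018 ]
side glue_stick 0.62 [355.712 226.52 ] [ 0.6673 -0.1817  0.018 ]
```

View pics/scene0.png

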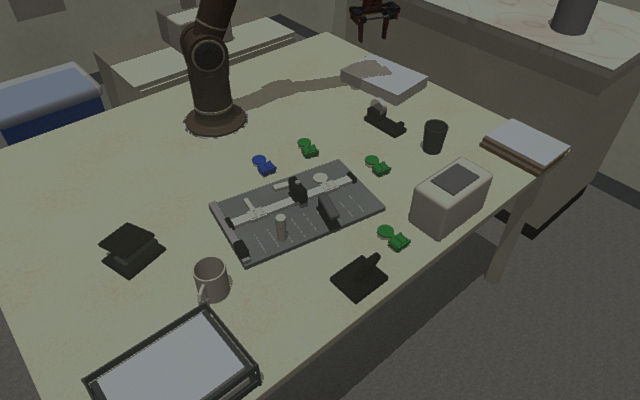

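View pics/side0.png

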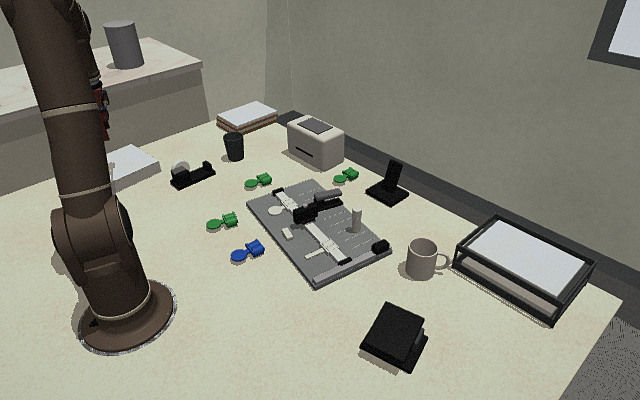

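What could be taken for the round clip (scene pixels):
- green look-alikes at (307,149), (377,166) and (393,237)
- a blue look-alike at (263,165)
- the white bar clip on the rail at (253,210)
- the white clip with a round tab on the rail at (325,181)

I choose the white one with the round tab, at the left end of the rail, and check it in a crop.

Run:
```python
import cv2
im=cv2.imread("pics/scene0.png")[150:270,200:395]
cv2.imwrite("pics/crop0.png",cv2.resize(im,None,fx=4,fy=4,interpolation=cv2.INTER_CUBIC))
```

```text
(no output)
```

View pics/crop0.png

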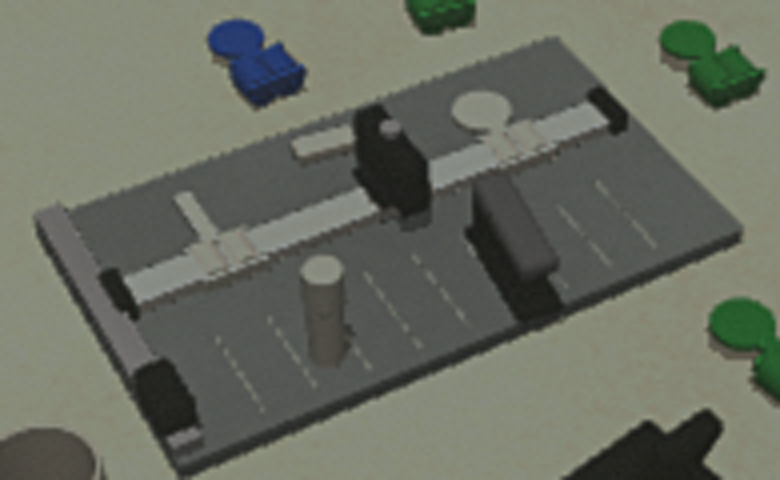

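Request:
send_rows:
  plan:
    - [[-0.3,-0.27,-0.05],[0,0,0],-1]
    - [[-0.6,-0.54,-0.1],[0,0,0],-1]
    - [[-0.9,-0.82,-0.1],[0,0,0],-1]
  grip_force: 40

```text
t: 1.2
eef_pos: [0.2807, 0.4729, 0.2521]
tcp_rot: [0.576, 3.088, 0.002]
wrist_force: [1.5, -0.2, 0.4]
finger_gap: 0.0676
grip_force: 0.0
```

The crop confirms it: the white round tab is at crop (482,110) and its clip crosses the rail at about (517,138), or scene (329,185). The stop is to its right at crop (392,165), and the bar clip is at (225,245).

Request:
send_rows:
  plan:
    - [[-0.3,-0.27,0],[0,0,0],-1]
    - [[-0.6,-0.54,-0.1],[0,0,0],-1]
    - [[-0.9,-0.82,-0.1],[0,0,0],-1]

```text
t: 1.5
eef_pos: [0.3354, 0.3637, 0.2628]
tcp_rot: [0.577, 3.087, 0.003]
wrist_force: [0.8, 0.0, -0.9]
finger_gap: 0.0434
grip_force: 0.0
```

Request:
send_rows:
  plan:
    - [[-0.3,-0.27,0],[0,0,0],-1]
    - [[-0.6,-0.54,-0.1],[0,0,0],-1]
    - [[-0.9,-0.82,-0.1],[0,0,0],-1]

```text
t: 1.8
eef_pos: [0.3897, 0.2546, 0.2729]
tcp_rot: [0.577, 3.087, 0.003]
wrist_force: [0.3, 0.6, 0.3]
finger_gap: 0.0197
grip_force: 0.0
```

Request:
send_rows:
  plan:
    - [[-0.3,-0.27,0],[0,0,0],-1]
    - [[-0.6,-0.54,-0.1],[0,0,0],-1]
    - [[-0.9,-0.82,-0.1],[0,0,0],-1]

```text
t: 2.1
eef_pos: [0.444, 0.1455, 0.2829]
tcp_rot: [0.577, 3.086, 0.003]
wrist_force: [0.6, 0.4, -0.5]
finger_gap: 0.0009
grip_force: 0.0
```

Request:
send_rows:
  plan:
    - [[-0.3,-0.27,0],[0,0,0],-1]
    - [[-0.6,-0.54,-0.1],[0,0,0],-1]
    - [[-0.9,-0.82,-0.1],[0,0,0],-1]

```text
t: 2.4
eef_pos: [0.4983, 0.0364, 0.2929]
tcp_rot: [0.577, 3.086, 0.002]
wrist_force: [0.4, -0.7, 0.1]
finger_gap: 0.0003
grip_force: 0.0
```

Request:
send_rows:
  plan:
    - [[-0.3,-0.27,0],[0,0,-0.06],-1]
    - [[-0.6,-0.54,-0.1],[0,0,-0.12],-1]
    - [[-0.9,-0.82,-0.1],[0,0,-0.18],-1]
    - [[-0.9,-0.82,-0.1],[0,0,-0.243],-1]
    - [[-0.9,-0.82,-0.1],[0,0,-0.243],-1]
    - [[-0.9,-0.82,-0.1],[0,0,-0.243],-1]

```text
t: 3.0
eef_pos: [0.5514, -0.0705, 0.3015]
tcp_rot: [0.213, -3.134, -0.001]
wrist_force: [0.6, 0.6, -0.0]
finger_gap: 0.0005
grip_force: 0.0
```

Run:
```python
from h import *
np.set_printoptions(precision=4,suppress=True)
o=env.observe();print(o['t'],o['eef_pos'],o['tcp_rot'],o['wrist_force'],o['finger_gap'])
s=env.snapshot("wrist");save(s,"w1");print(np.array(s["cam_to_world"]))
for t,z in(("trimmer",0),("stop_top",.084),("round_clip_notch",.03),("bar_clip_notch",.03),("glue_stick",.018)):
    for r in env.place_of(s,t)[:3]:
        uv=np.array(r["point"])*[640,400];print(t,round(r["p"],2),uv,ray(s,uv,z))
```

```text
3.0 [ 0.5514 -0.0705  0.3015] [ 0.2134 -3.1341 -0.0009] [ 0.6189  0.5647 -0.0292] 0.0005033199813612205
[[-0.1352  0.9592  0.2484  0.4833]
 [ 0.9908  0.1306  0.0352 -0.0795]
 [ 0.0014  0.2509 -0.968   0.4455]
 [ 0.      0.      0.      1.    ]]
trimmer 0.58 [318.784 173.8  ] [ 0.5607 -0.0648  0.    ]
stop_top 0.65 [327.488 189.12 ] [ 0.5622 -0.0553  0.084 ]
round_clip_notch 0.81 [401.6  204.32] [0.5812 0.0484 0.03  ]
round_clip_notch 0.71 [361.92  26.8 ] [ 0.3779 -0.0399  0.03  ]
round_clip_notch 0.68 [535.104 251.8  ] [0.623  0.2442 0.03  ]
bar_clip_notch 0.65 [224.128 145.2  ] [ 0.5354 -0.1893  0.03  ]
glue_stick 0.66 [221.376 229.32 ] [ 0.6531 -0.1887  0.018 ]
glue_stick 0.37 [220.608 142.8  ] [ 0.5345 -0.1971  0.018 ]
```

View pics/w1.png

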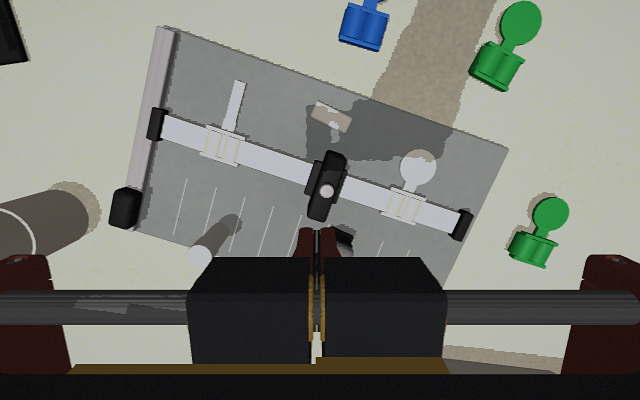

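The picture shows the rail from its end block at (157,124) to the other at (461,225). The bar clip is at (222,146), the stop with its pin head at (327,190), and the round-tab clip at (404,204).

Run:
```python
from h import *
np.set_printoptions(precision=4,suppress=True)
s=env.snapshot("wrist")
P={k:ray(s,uv,z)[:2] for k,uv,z in(("e1",(157,124),.036),("e2",(461,225),.036),("round",(404.5,204.5),.031),("bar",(222,146),.031),("pin",(327,190.5),.094),("stop",(326.5,186),.084),("c1",(171,27),.018),("c2",(508,148),.018))}
for k in P:print(k,P[k])
for a,b in(("e1","e2"),("bar","round"),("c1","c2")):
    d=P[b]-P[a];print(a,b,np.linalg.norm(d),np.degrees(np.arctan2(d[1],d[0])))
u=P["e2"]-P["e1"];u/=np.linalg.norm(u);n=np.array([u[1],-u[0]]);m=(P["e1"]+P["e2"])/2
o=np.array(env.observe()["eef_pos"][:2])
print("u",u,"mid",m)
for k,p in list(P.items())+[("tcp",o)]:print(k,"along",(p-m)@u,"across",(p-m)@n)
```

```text
e1 [ 0.521 -0.271]
e2 [0.5967 0.1307]
round [0.5806 0.0522]
bar [ 0.5374 -0.1917]
pin [ 0.5619 -0.0562]
stop [ 0.5591 -0.0569]
c1 [ 0.4068 -0.2648]
c2 [0.49   0.1743]
e1 e2 0.40874326731274385 79.32811179124802
bar round 0.247653155111477 79.94984667211314
c1 c2 0.44683551181861936 79.27572272934309
u [0.1852 0.9827] mid [ 0.5589 -0.0701]
e1 along -0.20437163365637193 across -5.457561461129703e-17
e2 along 0.2043716336563719 across -5.644668785121863e-17
round along 0.12421506825365533 across -0.0013119337464146288
bar along -0.12342350627751163 across 0.0013753773336326704
pin along 0.014241860395322544 across 0.0004145875294834759
stop along 0.013053755094508818 across -0.002283614378254518
c1 along -0.21942455232771388 across -0.11337458609038292
c2 along 0.22741077270090032 across -0.11296601690383869
tcp along -0.001798780325663607 across -0.007162674520666187
```

The rail runs at 79.5°, with the stop at +14 mm and the round notch at +124 mm along it. I'll align the tool and descend behind the stop.

Request:
send_rows:
  plan:
    - [[0.03,-0.2,0.2],[0,0,0.06],-1]
    - [[0.067,-0.433,0.5],[0,0,0.12],-1]
    - [[0.067,-0.433,0.9],[0,0,0.153],-1]
    - [[0.067,-0.433,1.0],[0,0,0.153],-1]
    - [[0.067,-0.433,1.0],[0,0,0.153],-1]
    - [[0.067,-0.433,1.0],[0,0,0.153],-1]

```text
t: 3.95
eef_pos: [0.5519, -0.1145, 0.203]
tcp_rot: [0.28, 3.128, 0.0]
wrist_force: [0.7, -0.4, -0.3]
finger_gap: 0.0006
grip_force: 0.0
```

Run:
```python
from h import *
np.set_printoptions(precision=4,suppress=True)
from scipy.spatial.transform import Rotation as R
o=env.observe();A=R.from_rotvec(o['tcp_rot']).as_matrix();print(o['t'],o['eef_pos'],o['wrist_force'],A)
s=env.snapshot("wrist");save(s,"w2")
u=np.array([.1834,.983]);m=np.array([.5589,-.0701]);n=np.array([u[1],-u[0]])
print("tcp",(o['eef_pos'][:2]-m)@u,(o['eef_pos'][:2]-m)@n)
for t,z in(("stop_top",.084),("round_clip_notch",.03),("bar_clip_notch",.03)):
    for r in env.place_of(s,t)[:2]:
        uv=np.array(r["point"])*[640,400];p=ray(s,uv,z)[:2];print(t,round(r["p"],2),uv,p,(p-m)@u,(p-m)@n)
```

```text
3.95 [ 0.5519 -0.1145  0.203 ] [ 0.721  -0.4451 -0.2704] [[-0.9841  0.1778  0.0014]
 [ 0.1778  0.9841  0.    ]
 [-0.0014  0.0003 -1.    ]]
tcp -0.04494086065847249 0.0012185013332674886
stop_top 0.77 [389.824 202.   ] [ 0.5645 -0.0538] 0.017077509863152842 0.0025231824080987585
round_clip_notch 0.93 [483.2 186.8] [0.5821 0.0496] 0.12189286677683786 0.0008330246549703025
bar_clip_notch 0.93 [237.12 184.2 ] [ 0.5358 -0.1909] -0.1229575063502019 -0.0005405096425788968
```

View pics/w2.png

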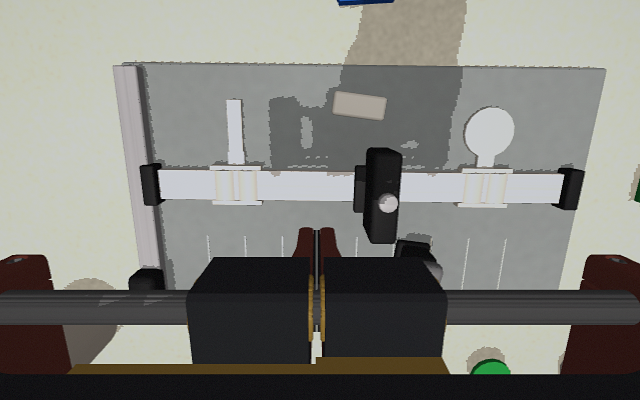

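The tool is now in line with the rail. The stop is at (385,195), clear ahead of the fingers at (317,235), and the round clip is at (484,187). Next I descend and start pushing.

Request:
send_rows:
  plan:
    - [[0,0,0.4],[0,0,0],-1]
    - [[0,0,0.8],[0,0,0],-1]
    - [[0,0,1.0],[0,0,0],-1]
    - [[0,0,1.0],[0,0,0],-1]

```text
t: 4.55
eef_pos: [0.5496, -0.1144, 0.0997]
tcp_rot: [-0.283, -3.125, -0.0]
wrist_force: [-0.5, 0.8, 0.3]
finger_gap: 0.0005
grip_force: 0.0
```

Request:
send_rows:
  plan:
    - [[0,0,0.15],[0,0,0],-1]
    - [[0,0,0.25],[0,0,0],-1]
    - [[0,0,0.25],[0,0,0],-1]
    - [[0,0,0.25],[0,0,0],-1]

```text
t: 4.95
eef_pos: [0.5512, -0.1151, 0.077]
tcp_rot: [0.284, 3.128, 0.0]
wrist_force: [0.0, -0.0, -0.2]
finger_gap: 0.0005
grip_force: 0.0
```

Request:
send_rows:
  plan:
    - [[0,0.05,0],[0,0,0],-1]
    - [[0,0.1,0],[0,0,0],-1]
    - [[0,0.15,0],[0,0,0],-1]
    - [[0,0.2,0],[0,0,0],-1]
    - [[0,0.25,0],[0,0,0],-1]
    - [[0,0.3,0],[0,0,0],-1]
    - [[0,0.35,0],[0,0,0],-1]
    - [[0,0.4,0],[0,0,0],-1]
    - [[0,0.45,0],[0,0,0],-1]
    - [[0,0.5,0],[0,0,0],-1]
    - [[0,0.55,0],[0,0,0],-1]
    - [[0,0.6,0],[0,0,0],-1]
    - [[0,0.65,0],[0,0,0],-1]
    - [[0,0.7,0],[0,0,0],-1]
    - [[0,0.7,0],[0,0,0],-1]

```text
t: 6.45
eef_pos: [0.5638, -0.0449, 0.0766]
tcp_rot: [-0.282, -3.129, -0.001]
wrist_force: [0.5, -0.0, -0.1]
finger_gap: 0.0004
grip_force: 0.0
```

```bash
cat > m.py <<'E'
from h import *
import sys
np.set_printoptions(precision=4,suppress=True)
o=env.observe()
u=np.array([.1834,.983]);m=np.array([.5589,-.0701]);n=np.array([u[1],-u[0]])
f=o['wrist_force'];print(o['t'],"tcp",(o['eef_pos'][:2]-m)@u,(o['eef_pos'][:2]-m)@n,o['eef_pos'][2],"F",f,"along",f[:2]@u)
for c in sys.argv[2:]:
  s=env.snapshot(c);save(s,sys.argv[1]+c)
  for t,z in(("stop_top",.084),("round_clip_notch",.03)):
    for r in env.place_of(s,t)[:2]:
        uv=np.array(r["point"])*[640,400];p=ray(s,uv,z)[:2];print(c,t,round(r["p"],2),uv,(p-m)@u,(p-m)@n)
E
python3 m.py a wrist scene
```

```text
6.45 tcp 0.02562535142245986 0.00015821280307554128 0.07660012094829272 F [ 0.4617 -0.0371 -0.0867] along 0.04824756832193913
wrist stop_top 0.18 [ 72.704 228.52 ] -0.08198856874332644 -0.01960371283306802
wrist round_clip_notch 0.93 [470.976 231.48 ] 0.12206221389212936 0.0008551745805671323
scene stop_top 0.74 [307.328 176.68 ] 0.052313227179324975 -0.010447063366546716
scene round_clip_notch 0.79 [380.288 167.6  ] 0.31042250546452577 0.011964382037097635
scene round_clip_notch 0.73 [330.176 183.32 ] 0.12913898372045193 -0.002921710562857851
```

View pics/awrist.png

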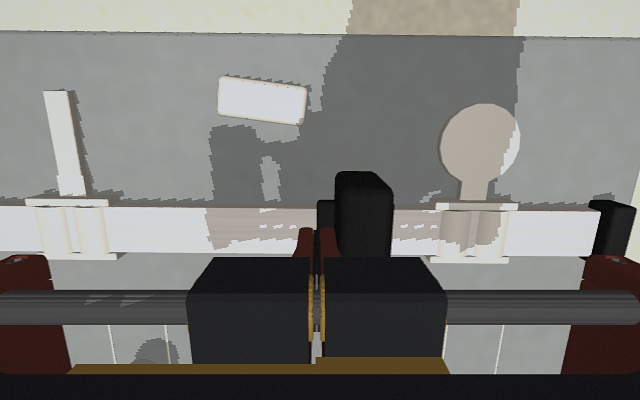

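The stop has moved with the fingers: its face at (338,215) is against them, with about 72 mm left to the notch. I'll push 48 mm more, then go in small steps watching the force.

Request:
send_rows:
  plan:
    - [[0,0.04,0],[0,0,0],-1]
    - [[0,0.08,0],[0,0,0],-1]
    - [[0,0.12,0],[0,0,0],-1]
    - [[0,0.16,0],[0,0,0],-1]
    - [[0,0.2,0],[0,0,0],-1]
    - [[0,0.24,0],[0,0,0],-1]
    - [[0,0.28,0],[0,0,0],-1]
    - [[0,0.32,0],[0,0,0],-1]
    - [[0,0.36,0],[0,0,0],-1]
    - [[0,0.39,0],[0,0,0],-1]
    - [[0,0.42,0],[0,0,0],-1]
    - [[0,0.44,0],[0,0,0],-1]
    - [[0,0.46,0],[0,0,0],-1]
    - [[0,0.48,0],[0,0,0],-1]
    - [[0,0.48,0],[0,0,0],-1]

```text
t: 8.25
eef_pos: [0.5722, 0.0015, 0.0766]
tcp_rot: [-0.284, -3.129, -0.0]
wrist_force: [0.7, -1.0, -0.4]
finger_gap: 0.0004
grip_force: 0.2
```

```bash
python3 m.py b scene wrist
```

```text
8.25 tcp 0.07278793218302938 -4.731145399059291e-05 0.07660842637266903 F [ 0.6928 -1.0394 -0.4125] along -0.8946228227169427
scene stop_top 0.57 [320.704 173.2  ] 0.09519925390990476 -0.004475355523671696
scene round_clip_notch 0.76 [377.792 168.   ] 0.3021947918374562 0.009595354199799703
scene round_clip_notch 0.62 [399.424 238.92 ] 0.17318698010167904 0.2920901765816154
wrist round_clip_notch 0.68 [395.392 232.8  ] 0.12209360164667156 0.0014688549707349303
```

Request:
send_rows:
  plan:
    - [[0,0.01,0],[0,0,0],-1]
    - [[0,0.02,0],[0,0,0],-1]
    - [[0,0.02,0],[0,0,0],-1]

```text
t: 8.85
eef_pos: [0.5725, 0.0031, 0.0766]
tcp_rot: [-0.284, -3.128, 0.0]
wrist_force: [0.1, -0.2, 0.9]
finger_gap: 0.0002
grip_force: 0.3
```

Request:
send_rows:
  plan:
    - [[0,0.01,0],[0,0,0],-1]
    - [[0,0.02,0],[0,0,0],-1]
    - [[0,0.02,0],[0,0,0],-1]

```text
t: 9.15
eef_pos: [0.573, 0.0053, 0.0766]
tcp_rot: [-0.284, -3.129, -0.0]
wrist_force: [-0.5, -1.7, 0.2]
finger_gap: 0.0007
grip_force: 0.3
```

Request:
send_rows:
  plan:
    - [[0,0.01,0],[0,0,0],-1]
    - [[0,0.02,0],[0,0,0],-1]
    - [[0,0.02,0],[0,0,0],-1]

```text
t: 9.45
eef_pos: [0.5732, 0.0068, 0.0766]
tcp_rot: [-0.284, -3.129, 0.0]
wrist_force: [0.1, -1.5, -0.3]
finger_gap: 0.0005
grip_force: 0.8
```

Request:
send_rows:
  plan:
    - [[0,0.01,0],[0,0,0],-1]
    - [[0,0.02,0],[0,0,0],-1]
    - [[0,0.02,0],[0,0,0],-1]

```text
t: 9.75
eef_pos: [0.5735, 0.0079, 0.0767]
tcp_rot: [-0.286, -3.128, 0.002]
wrist_force: [-1.4, -4.8, 1.2]
finger_gap: 0.0007
grip_force: 2.6
```

Request:
send_rows:
  plan:
    - [[0,0.01,0],[0,0,0],-1]
    - [[0,0.01,0],[0,0,0],-1]
    - [[0,0.01,0],[0,0,0],-1]

```text
t: 10.05
eef_pos: [0.5736, 0.0088, 0.0767]
tcp_rot: [-0.286, -3.128, 0.002]
wrist_force: [-1.9, -5.0, 1.7]
finger_gap: 0.0007
grip_force: 2.6
```

Request:
send_rows:
  plan:
    - [[0,0.01,0],[0,0,0],-1]
    - [[0,0.01,0],[0,0,0],-1]
    - [[0,0.01,0],[0,0,0],-1]

```text
t: 10.35
eef_pos: [0.574, 0.0104, 0.0767]
tcp_rot: [-0.285, -3.129, 0.001]
wrist_force: [-1.7, -4.0, 1.7]
finger_gap: 0.0003
grip_force: 2.3
```

Request:
send_rows:
  plan:
    - [[0,0.01,0],[0,0,0],-1]
    - [[0,0.01,0],[0,0,0],-1]
    - [[0,0.01,0],[0,0,0],-1]

```text
t: 10.65
eef_pos: [0.5743, 0.0122, 0.0767]
tcp_rot: [0.284, 3.129, 0.0]
wrist_force: [-0.6, -3.3, 1.1]
finger_gap: 0.001
grip_force: 1.8
```

Request:
send_rows:
  plan:
    - [[0,0.01,0],[0,0,0],-1]
    - [[0,0.01,0],[0,0,0],-1]
    - [[0,0.01,0],[0,0,0],-1]

```text
t: 10.95
eef_pos: [0.5745, 0.0133, 0.0766]
tcp_rot: [0.284, 3.129, 0.001]
wrist_force: [-0.6, -2.2, 0.4]
finger_gap: 0.0007
grip_force: 1.3
```

Request:
send_rows:
  plan:
    - [[0,0.01,0],[0,0,0],-1]
    - [[0,0.01,0],[0,0,0],-1]
    - [[0,0.01,0],[0,0,0],-1]

```text
t: 11.25
eef_pos: [0.5746, 0.0142, 0.0766]
tcp_rot: [0.284, 3.129, 0.0]
wrist_force: [-0.8, -1.7, 1.0]
finger_gap: 0.0006
grip_force: 1.1
```

Request:
send_rows:
  plan:
    - [[0,0.01,0],[0,0,0],-1]
    - [[0,0.01,0],[0,0,0],-1]
    - [[0,0.01,0],[0,0,0],-1]

```text
t: 11.55
eef_pos: [0.5748, 0.0151, 0.0767]
tcp_rot: [0.284, 3.129, 0.0]
wrist_force: [-0.7, -2.6, -0.3]
finger_gap: 0.0006
grip_force: 1.0
```

Request:
send_rows:
  plan:
    - [[0,0.01,0],[0,0,0],-1]
    - [[0,0.01,0],[0,0,0],-1]
    - [[0,0.01,0],[0,0,0],-1]

```text
t: 11.85
eef_pos: [0.575, 0.0161, 0.0766]
tcp_rot: [0.284, 3.129, 0.0]
wrist_force: [-1.2, -1.9, 0.8]
finger_gap: 0.0009
grip_force: 0.8
```

```bash
python3 m.py c scene side; python3 -c "
import cv2,numpy as np
a=cv2.imread('pics/cscene.png')[150:225,270:370];b=cv2.imread('pics/cside.png')[170:245,250:350]
cv2.imwrite('pics/cc.png',np.vstack([cv2.resize(i,None,fx=4,fy=4,interpolation=2) for i in(a,b)]))"
```

```text
11.85 tcp 0.08766949619934 5.14710550094599e-06 0.07664920737760265 F [-1.166  -1.8869  0.8106] along -2.068698473147006
scene stop_top 0.58 [322.176 170.8  ] 0.1048337641160332 -0.012022507282252317
scene round_clip_notch 0.83 [378.496 167.68 ] 0.3051353119097391 0.009396666162772523
scene round_clip_notch 0.69 [402.688 239.52 ] 0.17962679463082104 0.2983906755003782
side stop_top 0.61 [291.328 191.12 ] 0.1083758532980739 0.008937824379691614
side round_clip_notch 0.81 [254.912 246.32 ] -0.011639597023721283 -0.1849339215782898
side round_clip_notch 0.75 [231.168 219.72 ] 0.14439043642933702 -0.19530175796467955
```

View pics/cc.png

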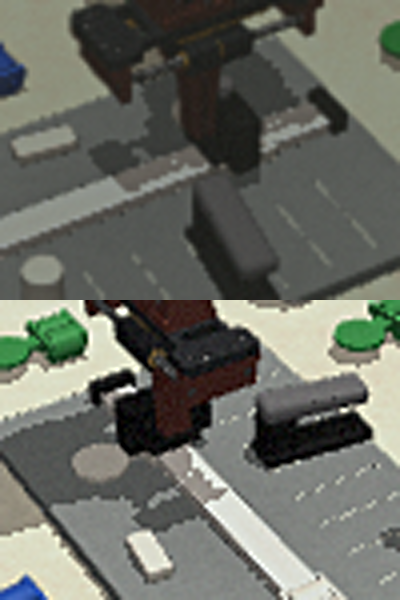

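The stop is now close to the round tab, with the fingers still against it. The force is about 1 to 2 N, so it sits near the top of the ridge. I'll carry on in 1 mm steps.

Request:
send_rows:
  plan:
    - [[0,0.01,0],[0,0,0],-1]
    - [[0,0.01,0],[0,0,0],-1]
    - [[0,0.01,0],[0,0,0],-1]

```text
t: 12.45
eef_pos: [0.5751, 0.0169, 0.0767]
tcp_rot: [0.284, 3.129, 0.0]
wrist_force: [-0.3, -1.3, 0.6]
finger_gap: 0.0002
grip_force: 0.7
```

Request:
send_rows:
  plan:
    - [[0,0.01,0],[0,0,0],-1]
    - [[0,0.01,0],[0,0,0],-1]
    - [[0,0.01,0],[0,0,0],-1]

```text
t: 12.75
eef_pos: [0.5754, 0.018, 0.0766]
tcp_rot: [0.284, 3.129, 0.0]
wrist_force: [0.3, -0.9, -0.0]
finger_gap: 0.0003
grip_force: 0.4
```

Request:
send_rows:
  plan:
    - [[0,0.01,0],[0,0,0],-1]
    - [[0,0.01,0],[0,0,0],-1]
    - [[0,0.01,0],[0,0,0],-1]

```text
t: 13.05
eef_pos: [0.5755, 0.0191, 0.0766]
tcp_rot: [0.284, 3.129, 0.0]
wrist_force: [-0.6, -0.9, 0.5]
finger_gap: 0.0005
grip_force: 0.2
```

Request:
send_rows:
  plan:
    - [[0,0.01,0],[0,0,0],-1]
    - [[0,0.01,0],[0,0,0],-1]
    - [[0,0.01,0],[0,0,0],-1]

```text
t: 13.35
eef_pos: [0.5757, 0.02, 0.0766]
tcp_rot: [-0.284, -3.129, -0.0]
wrist_force: [-0.8, 1.0, 0.3]
finger_gap: 0.0005
grip_force: 0.0
```

```bash
python3 m.py d scene side wrist; python3 -c "
import cv2,numpy as np
a=cv2.imread('pics/dscene.png')[150:225,270:370];b=cv2.imread('pics/dside.png')[170:245,250:350]
x=np.vstack([cv2.resize(i,None,fx=4,fy=4,interpolation=2) for i in(a,b)])
w=cv2.imread('pics/dwrist.png')[130:280,250:450]
w=cv2.resize(w,(400,300));w=np.vstack([w,0*w])
cv2.imwrite('pics/dd.png',np.hstack([x,w]))"
```

```text
13.35 tcp 0.09167456435889958 -5.8863955732004803e-05 0.0766367837513457 F [-0.8253  1.0287  0.3015] along 0.859842829118995
scene stop_top 0.69 [325.12 168.92] 0.11719062298427575 -0.015275945066873315
scene round_clip_notch 0.88 [403.008 239.12 ] 0.18131025483852198 0.29765095149137155
scene round_clip_notch 0.81 [262.016 167.4  ] -0.021087436614100376 -0.17986399086792293
side stop_top 0.72 [291.904 190.8  ] 0.10892342041230695 0.011406556839696484
side stop_top 0.68 [393.984 341.4  ] -0.510923133051188 -0.08113283355709677
side round_clip_notch 0.8 [232.  219.2] 0.14539801656967108 -0.1920123010329445
side round_clip_notch 0.64 [252.928 246.4  ] -0.008733797215679235 -0.19003494242451124
```

View pics/dd.png

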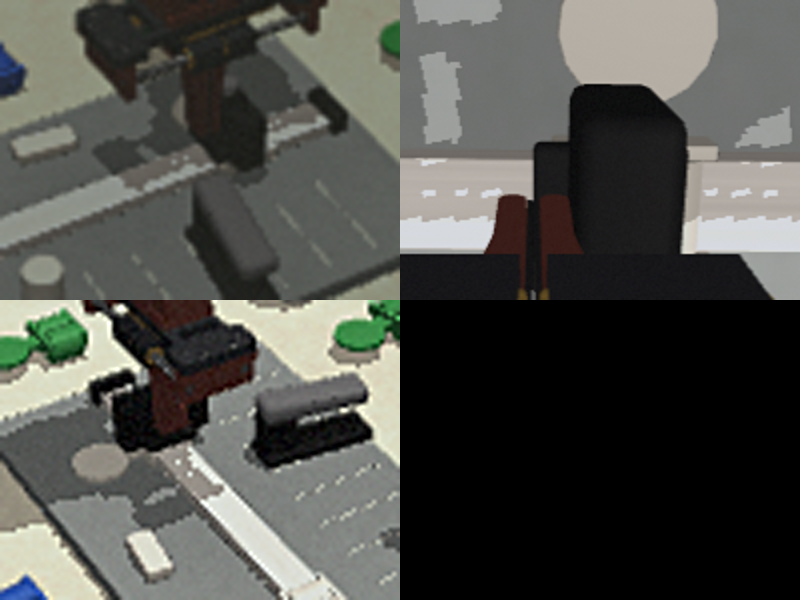

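The push force has dropped to zero, so the stop has probably run ahead into the notch. I'll back off, rise and look from above.

Request:
send_rows:
  plan:
    - [[0,-0.2,0],[0,0,0],-1]
    - [[0,-0.4,0],[0,0,0],-1]
    - [[0,-0.6,0],[0,0,0],-1]
    - [[0,-0.7,-0.3],[0,0,0],-1]
    - [[0,-0.7,-0.7],[0,0,0],-1]
    - [[0,-0.7,-1.0],[0,0,0],-1]
    - [[0,-0.7,-1.0],[0,0,0],-1]

```text
t: 14.5
eef_pos: [0.5653, -0.0496, 0.1808]
tcp_rot: [0.285, 3.122, 0.002]
wrist_force: [1.1, 0.5, -0.0]
finger_gap: 0.0006
grip_force: 0.0
```

Request:
send_rows:
  plan:
    - [[0,0.3,-0.4],[0,0,0],-1]
    - [[0,0.6,-0.8],[0,0,0],-1]
    - [[0,0.7,-1.0],[0,0,0],-1]
    - [[0,0.7,-1.0],[0,0,0],-1]
    - [[0,0.7,-1.0],[0,0,0],-1]

```text
t: 15.0
eef_pos: [0.5752, 0.0197, 0.2757]
tcp_rot: [-0.284, -3.128, 0.0]
wrist_force: [-0.3, -0.5, -0.4]
finger_gap: 0.0007
grip_force: 0.0
```

```bash
python3 m.py e wrist; python3 -c "
import cv2
w=cv2.imread('pics/ewrist.png')[60:260,200:450]
cv2.imwrite('pics/ee.png',cv2.resize(w,None,fx=3,fy=3,interpolation=2))"
```

```text
15.0 tcp 0.09125301551047486 -0.000406672582046923 0.2757148884283606 F [-0.3407 -0.5096 -0.4023] along -0.5634446779602902
wrist stop_top 0.8 [337.728 186.08 ] 0.11433220024805524 0.0029355996814432604
wrist round_clip_notch 0.84 [228.992   3.52 ] -0.0022238044868737547 -0.18461065650171765
wrist round_clip_notch 0.61 [342.208 173.32 ] 0.12314754487342366 -0.0012759733639693066
```

View pics/ee.png

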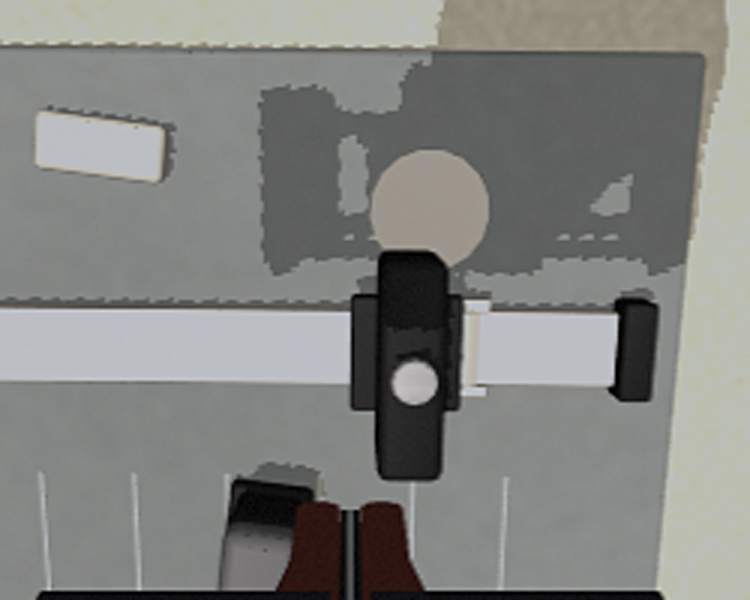

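Run:
```python
from h import *
s=env.snapshot("wrist")
u=np.array([.1834,.983]);m=np.array([.5589,-.0701])
for k,c,z in(("pin",(414.5,382),.094),("footL",(351,352),.045),("footR",(461,352),.045),("clipR",(488,352),.032),("tab",(430,208),.019),("topL",(377,420),.084),("topR",(441,420),.084),("blockR",(636,350),.038)):
    p=ray(s,np.array(c)/3+[200,60],z)[:2];print(k,((p-m)@u).round(4))
```

```text
pin 0.1129
footL 0.0914
footR 0.1341
clipR 0.1465
tab 0.123
topL 0.1006
topR 0.1232
blockR 0.2041
```

The stop is 10 mm short of the notch, resting on top of the ridge (stop at +112.5 mm, notch at +123 mm). I'll go back behind it and resume the small steps.

Request:
send_rows:
  plan:
    - [[0,-0.3,0.3],[0,0,0],-1]
    - [[0,-0.4,0.7],[0,0,0],-1]
    - [[0,-0.4,1.0],[0,0,0],-1]
    - [[0,-0.4,1.0],[0,0,0],-1]

```text
t: 15.6
eef_pos: [0.5653, -0.0205, 0.1723]
tcp_rot: [-0.286, -3.121, 0.003]
wrist_force: [0.3, 1.1, -1.1]
finger_gap: 0.0006
grip_force: 0.0
```

Request:
send_rows:
  plan:
    - [[0,0,0.4],[0,0,0],-1]
    - [[0,0,0.8],[0,0,0],-1]
    - [[0,0,1.0],[0,0,0],-1]
    - [[0,0,1.0],[0,0,0],-1]
    - [[0,0,1.0],[0,0,0],-1]

```text
t: 16.1
eef_pos: [0.5692, -0.0198, 0.0778]
tcp_rot: [0.285, 3.128, -0.0]
wrist_force: [0.7, -0.2, 0.3]
finger_gap: 0.0007
grip_force: 0.0
```

Request:
send_rows:
  plan:
    - [[0,0.1,0],[0,0,0],-1]
    - [[0,0.2,0],[0,0,0],-1]
    - [[0,0.3,0],[0,0,0],-1]
    - [[0,0.36,0],[0,0,0],-1]
    - [[0,0.39,0],[0,0,0],-1]
    - [[0,0.4,0],[0,0,0],-1]
    - [[0,0.4,0],[0,0,0],-1]

```text
t: 16.8
eef_pos: [0.5756, 0.0197, 0.0766]
tcp_rot: [-0.284, -3.129, 0.0]
wrist_force: [-1.0, -1.3, 0.4]
finger_gap: 0.0005
grip_force: 0.0
```

Request:
send_rows:
  plan:
    - [[0,0.01,0],[0,0,0],-1]
    - [[0,0.01,0],[0,0,0],-1]
    - [[0,0.01,0],[0,0,0],-1]

```text
t: 17.1
eef_pos: [0.5758, 0.0205, 0.0766]
tcp_rot: [0.285, 3.129, -0.0]
wrist_force: [-0.4, 0.5, 0.6]
finger_gap: 0.0004
grip_force: 0.0
```

Request:
send_rows:
  plan:
    - [[0,0.01,0],[0,0,0],-1]
    - [[0,0.01,0],[0,0,0],-1]
    - [[0,0.01,0],[0,0,0],-1]

```text
t: 17.4
eef_pos: [0.576, 0.0218, 0.0766]
tcp_rot: [-0.284, -3.129, -0.0]
wrist_force: [-0.0, -0.1, 0.4]
finger_gap: 0.0008
grip_force: 0.0
```

```bash
python3 m.py f wrist; python3 -c "
import cv2
w=cv2.imread('pics/fwrist.png')[130:280,250:450]
cv2.imwrite('pics/ff.png',cv2.resize(w,None,fx=3,fy=3,interpolation=2))"
```

```text
17.4 tcp 0.09347016312542245 -3.792058519933398e-05 0.07662149806759737 F [-0.0363 -0.1144  0.4427] along -0.11906270512131921
```

View pics/ff.png

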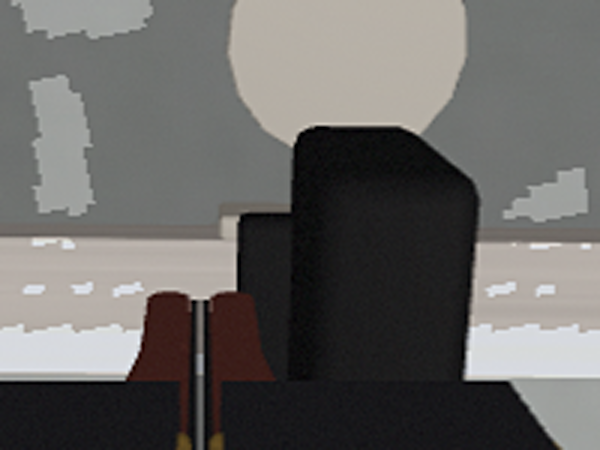

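The stop has now run ahead. The finger (right edge at x=258) is clear of its face (x=295), and the clip's near end shows to the left of the foot (x=230). I'll back off, rise and check the position numerically.

Request:
send_rows:
  plan:
    - [[0,-0.2,0],[0,0,0],-1]
    - [[0,-0.4,0],[0,0,0],-1]
    - [[0,-0.6,0],[0,0,0],-1]
    - [[0,-0.7,-0.3],[0,0,0],-1]
    - [[0,-0.7,-0.7],[0,0,0],-1]
    - [[0,-0.7,-1.0],[0,0,0],-1]
    - [[0,-0.7,-1.0],[0,0,0],-1]

```text
t: 18.25
eef_pos: [0.5657, -0.0477, 0.1808]
tcp_rot: [0.285, 3.122, 0.002]
wrist_force: [0.9, 0.2, -0.7]
finger_gap: 0.0002
grip_force: 0.0
```

Request:
send_rows:
  plan:
    - [[0,0.3,-0.4],[0,0,0],-1]
    - [[0,0.6,-0.8],[0,0,0],-1]
    - [[0,0.68,-1.0],[0,0,0],-1]
    - [[0,0.68,-1.0],[0,0,0],-1]
    - [[0,0.68,-1.0],[0,0,0],-1]

```text
t: 18.75
eef_pos: [0.5753, 0.0197, 0.2757]
tcp_rot: [-0.284, -3.128, 0.0]
wrist_force: [-0.4, -0.5, 0.1]
finger_gap: 0.0002
grip_force: 0.0
```

```bash
python3 m.py g wrist
python3 - <<'E'
from h import *
s=env.snapshot("wrist")
u=np.array([.1834,.983]);m=np.array([.5589,-.0701])
g=s["pixels"].mean(2)
al=lambda uv,z:round(float((ray(s,uv,z)[:2]-m)@u),4)
for r in (172,176,180,184):
    d=np.where(g[r]<70)[0];d=d[(d>290)&(d<395)];print(r,d.min(),d.max(),al((d.min(),r),.045),al((d.max()+1,r),.045),g[r,d.min()-14:d.min()+2].round().astype(int),g[r,d.max():d.max()+16].round().astype(int))
for r in(196,202,208):
    d=np.where(g[r]<70)[0];d=d[(d>290)&(d<395)];print("top",r,al((d.min(),r),.084),al((d.max()+1,r),.084))
b=g[150:220,315:375]>130
w=np.where(g[180:200,320:370]>120);print("pin px",w[1].mean()+320,w[0].mean()+180,al((w[1].mean()+320.5,w[0].mean()+180.5),.094))
E
```

```text
18.75 tcp 0.09125353233276819 -0.00038773106727032136 0.2757122654677106 F [-0.4325 -0.5333  0.1287] along -0.6035996026780296
wrist stop_top 0.93 [347.968 185.48 ] 0.12509848150002667 0.0022733624510159678
wrist stop_top 0.43 [236.928 108.   ] 0.012711010339769405 -0.07592393107891662
wrist round_clip_notch 0.83 [506.176 177.8  ] 0.3225740119984102 0.003615240413041848
wrist round_clip_notch 0.59 [226.496   3.   ] -0.0048484767748947465 -0.18509537164914489
172 326 362 0.1019 0.1449 [191 192 192 192 191 191 192 191 191 191 191 193 190 146  18  44] [ 39 127 199 193 192 192 191 191 191 191 191 192 192 191 191 191]
176 326 362 0.102 0.145 [192 191 191 191 192 192 191 191 192 192 192 193 189 146  19  45] [ 42 131 198 193 191 191 191 191 192 191 191 191 191 191 191 191]
180 326 361 0.102 0.1441 [191 191 191 191 191 191 191 191 191 191 192 193 189 147  21  45] [ 33  90 172 195 191 192 192 191 191 191 191 191 191 191 192 191]
184 326 361 0.1021 0.1442 [191 191 191 192 191 191 191 191 191 191 191 194 186  96  25  45] [ 30  84 168 195 192 191 191 192 192 191 191 191 191 192 191 191]
top 196 0.0999 0.1391
top 202 0.1096 0.134
top 208 0.1097 0.1342
pin px 346.82983682983684 189.25174825174824 0.1224
```

The stop's middle is at +122.5 to +123 mm and the notch is at about +123 mm, so it is seated. The arm is well clear of everything.

```bash
python3 -c "
from cell import env
print(env.finish_job())"
```

```text
the job is handed in; nothing more can be done
None
```

The paper stop is in the notch of the white round-tab clip, within about 1 mm of its middle by camera measurement. The arm is clear, and the job was handed in at about 19 s; no verdict came back. I judged that the pin had dropped from the stop running ahead of the finger and the push force falling to zero.

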